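# Build the spacer column in the mould's sleeve

## Robot

A 7-joint arm with a two-finger parallel gripper is mounted at the origin on the work surface. World frame = base frame: x ahead of the robot, y to its left, z up, the work surface at z = 0. Lengths are in m, angles in degrees, forces in N, time in s.
With the tool pointing down it reaches from about 0.4 to 0.9 m from the base axis. Payload 5.6 kg.
Tool frame: the origin (TCP) lies midway between the tips of the shut fingers; the grasp point (between the pads) lies 19 mm behind it (ctrl.pinch_z is the distance from the TCP to the grasp point, in m); z points along the fingers, y is the line along which they close (so a half turn about z gives the same grasp; the last joint's range is limited). The gripper opens to 92 mm and grips with 3 to 60 N. Pads are 20 mm wide; open, the fingers measure 128 mm over their backs; the gripper's body (75 mm by 189 mm) begins 69 mm behind the grasp point.
Start: joints at [-66.349, 26.786, -0.665, 91.828, 0.344, 61.387, -3.226], TCP at [0.286, 0.584, 0.215] pointing down, gripper open.
Joint ranges: [-144.91, 144.91], [-17.63, 115.5], [-89.93, 88.59], [15.96, 139.68], [-74.01, 254.01], [8.47, 105.57], [-167.45, 167.45]. Speed limits (degrees/s): [147.25, 147.25, 180, 180, 180, 180, 180].

## Interface

Orientations are given as a 3x3 rotation matrix whose columns are the frame's x, y, z axes.
In Python, from rig import ctrl gives the robot as it stands. Calls block until the motion is done:
- ctrl.movep(position, orientation): joint-space move of the TCP to a pose.
- ctrl.movel(position, speed=0.15, attitude=None, until_force=None): straight line of the TCP; attitude=None keeps the orientation; speed is the mean speed in m/s. With until_force (N) it stops when the force on the tool has changed by that much, and returns True; else False.
- ctrl.set_joints(angles): joint-space move.
- ctrl.command_gripper(opening): finger opening in m; the grip force is fixed at half the most; returns when the fingers have stopped.
- ctrl.pause(seconds).
- ctrl.solve_ik(position, orientation): joint angles nearest the present ones, or None.
- ctrl.read_state(): the state.
- ctrl.get_image(name): name is "scene" or "top" or "wrist"; returns the picture (480x640x3 uint8, red, green, blue); there is no depth.
- ctrl.calibration(name): a dict with "fov_y" (degrees; the focal length in pixels is half the picture's height over the tangent of half this angle, whatever the lens; pixels are square), "cx", "cy" (the principal point, pixels), "xyz" and "orientation" of the camera in the world; the wrist camera has in their place "T_tool_cam" (4x4, takes a point from camera to tool coordinates, whose origin is the TCP and whose axes are the flange's). Camera axes: x right, y down, z forward; pixel columns grow to the right and rows downward; lengths in m; the calibration is good to about 2 mm. A picture is of the moment at which its call begins: read the wrist's pose just before it. calibration takes no time and is no camera call.
A pose or a line that the arm cannot do raises ctrl.Unreachable and nothing moves.
- ctrl.job_done(): hands the job in; it is judged then, once.
The state is a dict: "time_s": time; "qpos": joint angles; "qd": joint speeds; "tau": joint torques, N m; "ee_pos": TCP position; "orientation": TCP orientation; "contact_force": force on the tool from outside, world axes, zero at the start; "moment": the same for the moment, N m; "finger_gap": finger opening in m; "grip_force": force on a finger pad.
Only numpy, scipy, OpenCV 4.12 (cv2) and the standard library are available. Lean on these libraries where they do the work, as an engineer would, in place of code of your own. Each camera call takes 0.05 s, during which the arm holds its last target. There are 200 camera calls.

## Task

Build the spacer column in the upright sleeve: drop in the three small spacer rings one by one, the thickest first, then the middle one, then the thinnest, so that they lie flat on one another down on the sleeve's floor. The wider ring lying in the case does not belong to it; leave that ring and everything else on the bench (gauge stand, steel block, stone, pliers, can, bush) where it is.

Things in the scene. Friction and masses are not known exactly. Their poses are not given: they have to be found in the camera images.
- sleeve: fixed fixture: dark steel base plate 110 x 90 x 14 mm (x, y, z) with a bright upright tube standing on its centre, 62 mm outside diameter, open at the top only; origin on the bench under the tube's axis, z up; the base plate's yaw does not matter. It stands left or right of the robot's centre line, the case on the other side
- sleeve_floor (a point): centre of the tube's inner floor, 20 mm above the bench. Bore 46 mm in diameter, ground and oiled: the rings slide in it easily
- sleeve_mouth (a point): centre of the tube's mouth, 66 mm above the bench (46 mm above the inner floor). The topmost 7 mm of the bore flare out to 56 mm as a lead-in; the flat rim is 3 mm wide. The tube leaves no room for fingers inside: hold a ring level and centred in the mouth, let it go and it slides down
- ring_thick: the thickest spacer ring: plain bright steel, 44 mm outside diameter, 14 mm hole, 18 mm thick, about 170 g; origin at the centre of its underside, z along its axis. Any of the three rings may lie in any of three places, always flat on a 4 mm floor: the case's left lane, its right lane, or the channel block
- ring_medium: the middle spacer ring: as ring_thick but 12 mm thick, about 110 g; origin at the centre of its underside, z along its axis
- ring_thin: the thinnest spacer ring: as ring_thick but 6 mm thick, about 60 g; origin at the centre of its underside, z along its axis
- case: fixed white open plastic case, 160 x 184 mm and 22 mm high (x, y, z), floor and walls 4 mm thick; origin at the centre of its underside. Two dividers 19 mm high make three lanes that run along its x axis, each 152 mm long and 56 mm wide, centred at y = -60, 0 and +60 mm. The outer lanes hold one spacer ring each (within 20 mm of the lane's middle), the middle lane the wider ring. Beside a ring there is room for fingers only along the lane
- channel: fixed dark steel block, 96 x 110 mm and 26 mm high (x, y, z), with a channel 56 mm wide, open at both ends, milled along its y axis through its middle; the channel's floor is 4 mm above the bench and one spacer ring lies in it, within 12 mm of its middle; origin at the centre of the underside. Room for fingers only along the channel
- wide_ring: bystander in the case's middle lane: thin-walled steel ring, 52 mm outside and 36 mm inside diameter, 10 mm thick; too wide for the sleeve. Origin at the centre of its underside
- gauge_stand: bystander between the case and the sleeve, in front of the channel block: magnetic-base dial gauge stand, base 60 x 50 x 45 mm (x, y, z), a 12 mm post up to 220 mm above the bench, a dial 40 mm across held 170 mm up and 45 mm out along its -x. Loose, 1.3 kg; origin at the centre of its underside
- insert_block: bystander just beyond the sleeve: loose dark steel block 35 x 45 x 50 mm (x, y, z); origin at the centre of its underside
- oilstone: bystander in front of the gauge stand: reddish sharpening stone 30 x 100 x 14 mm (x, y, z) lying on the bench; origin at the centre of its underside
- pliers: bystander at the back: pliers with red handles, 160 mm long along x, lying flat, 16 mm high; origin under the pivot
- spray_can: bystander at the back: blue can, 52 mm in diameter, 150 mm high; origin at the centre of its underside
- guide_bush: bystander at the back: steel bush, 44 mm flange, 30 mm body, 40 mm high, standing; origin at the centre of its underside
- ring_thick_center (a point): middle of the thickest ring, on its axis at half its thickness
- ring_medium_center (a point): middle of the middle ring, on its axis at half its thickness
- ring_thin_center (a point): middle of the thinnest ring, on its axis at half its thickness

How it is judged (in metres and radians):
On the way, in this order (a step that is already met when the one before it is completed fails the run):
1. The thickest ring lies flat on the sleeve's floor (horizontal distance between ring_thick_center and sleeve_floor below 0.004 m and z of ring_thick_center in the frame of sleeve_floor between 0.0065 and 0.0115 m and angle between the z axis of ring_thick and the z axis of sleeve, either way round below 0.1 rad), for 0.2 s.
2. the middle ring lies flat on top of it in the sleeve (all of step 1 and horizontal distance between ring_medium_center and sleeve_floor below 0.004 m and z of ring_medium_center in the frame of sleeve_floor between 0.0215 and 0.0265 m and angle between the z axis of ring_medium and the z axis of sleeve, either way round below 0.1 rad), for 0.2 s.
3. the thinnest ring lies flat on top of both in the sleeve (all of step 2 and horizontal distance between ring_thin_center and sleeve_floor below 0.004 m and z of ring_thin_center in the frame of sleeve_floor between 0.0305 and 0.0355 m and angle between the z axis of ring_thin and the z axis of sleeve, either way round below 0.1 rad), for 0.2 s.
At the end, for the whole second after the job is handed in: All three spacer rings rest in the sleeve, released and still: thickest on the floor, middle one on it, thinnest on top, each within 4 mm of the sleeve's axis and 2.5 mm of its height in the column (undersides 0, 18 and 30 mm above the sleeve's floor; either face up), tilted less than 0.1 rad (all of step 3 and linear speed of each of ring_thick, ring_medium, ring_thin below 0.02 m/s); the robot touches nothing.
It fails at once if the gauge stand is pushed more than 20 mm or knocked over (distance of gauge_stand from where it was at the start of the episode above 0.02 m or angle between gauge_stand's own z axis and vertical above 0.3 rad).
It fails at once if the wide ring is moved more than 20 mm (distance of wide_ring from where it was at the start of the episode above 0.02 m).
It fails at once if the steel block is pushed more than 20 mm or knocked over (distance of insert_block from where it was at the start of the episode above 0.02 m or angle between insert_block's own z axis and vertical above 0.3 rad).
It fails at once if the stone, pliers, can or bush is pushed more than 20 mm or knocked over (distance of any of oilstone, pliers, spray_can, guide_bush from where it was at the start of the episode above 0.02 m or angle between any of spray_can, guide_bush's own z axis and vertical above 0.3 rad).
It also fails if it takes over 72 s, if anything falls off the work surface, if the arm or the gripper's body presses on something with over 40 N, if the wrist force passes 120 N, or if a joint passes its speed limit or range.

## Working session

There is one attempt and no reset: what is moved stays moved. The work goes in short steps, each a Python script; the robot and the scene stay as the last script left them, time stands still between calls to the robot, and variables do not carry over. Pictures are saved under pics/ and viewed, at most 10 in all, crops included, and the job is handed in when it is done.

```bash
ls; mkdir -p pics; python3 - <<'E'
from rig import ctrl
import cv2
for n in ("top","scene"):
    cv2.imwrite(f"pics/{n}0.png",ctrl.get_image(n)[:,:,::-1]); print(n,ctrl.calibration(n))
print(ctrl.calibration("wrist"),ctrl.pinch_z,ctrl.read_state())
E
```

```text
pics
top {'fov_y': 42.87089370789594, 'cx': 337.1151695932125, 'cy': 241.57165523307182, 'xyz': array([0.40244066, 0.00217358, 1.1487634 ]), 'orientation': array([[-0.01706889, -0.98688057,  0.16054717],
       [-0.99953912,  0.02087359,  0.0220416 ],
       [-0.02510362, -0.16009696, -0.98678203]])}
scene {'fov_y': 57.90376425363788, 'cx': 316.4903991733399, 'cy': 238.60099524591493, 'xyz': array([1.1803258 , 0.05258771, 0.83970648]), 'orientation': array([[-0.02722929,  0.78450982, -0.61951828],
       [ 0.9995593 ,  0.01403828, -0.02615601],
       [-0.01182268, -0.61995747, -0.78454634]])}
{'fov_y': 64.35201009999787, 'cx': 319.1866865313228, 'cy': 246.79660888859428, 'T_tool_cam': array([[-2.97655949e-04, -9.67166500e-01, -2.54143409e-01,
         7.18409411e-02],
       [ 9.99999900e-01, -3.72978004e-04,  2.48190230e-04,
         1.03592166e-03],
       [-3.34831177e-04, -2.54143310e-01,  9.67166514e-01,
        -1.70546912e-01],
       [ 0.00000000e+00,  0.00000000e+00,  0.00000000e+00,
         1.00000000e+00]])} 0.0187 {'time_s': 0.1, 'qpos': array([-66.34980192,  26.8315633 ,  -0.6647787 ,  91.87414384,
         0.34243965,  61.38850882,  -3.22642514]), 'qd': array([-0.03069229, -0.07144703,  0.03344156, -0.05178661,  0.06502307,
       -0.02863646, -0.13946712]), 'tau': array([ 8.68422467e-04, -5.21647489e+01, -1.25933276e-02, -2.44370592e+01,
       -5.67908306e-02,  1.39550489e-02,  6.36259097e-05]), 'ee_pos': array([0.28592585, 0.58314979, 0.21373956]), 'orientation': array([[-8.97882108e-01,  4.40235544e-01, -6.21325796e-04],
       [ 4.40235972e-01,  8.97880885e-01, -1.48502684e-03],
       [-9.58850420e-05, -1.60690899e-03, -9.99998704e-01]]), 'contact_force': array([0.43937817, 0.07938016, 0.26981086]), 'moment': array([ 0.07814211, -0.00085005,  0.01153698]), 'grip_force': 0.0, 'finger_gap': 0.09212544148859433}
```

View pics/top0.png

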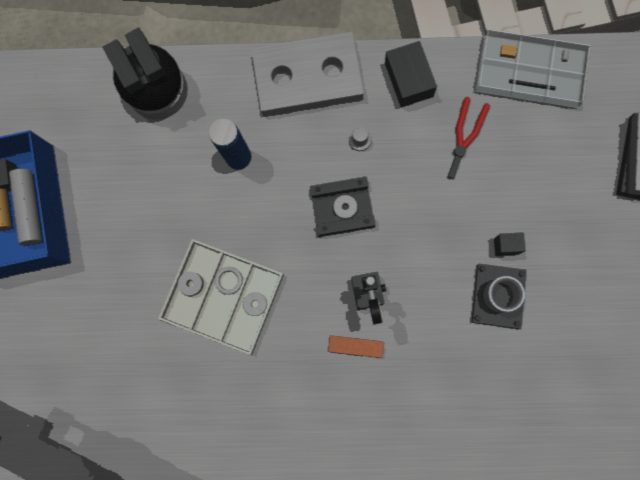

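View pics/scene0.png

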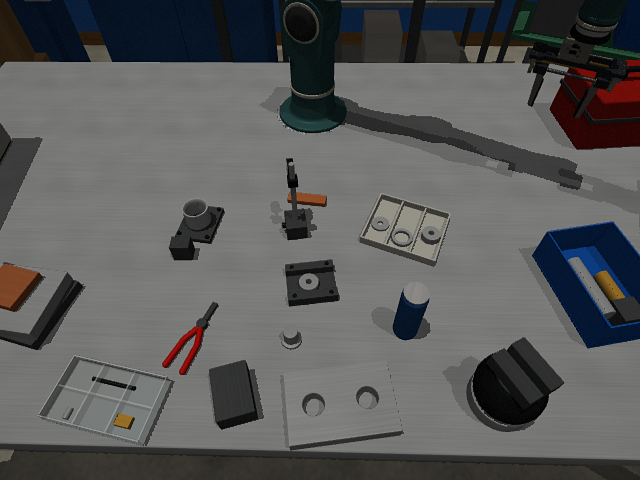

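The top view shows the case at left with rings at (190,284) and (255,303), and the wide ring at (230,281). The channel ring is at (345,206), the sleeve mouth at about (507,294), and the gauge stand at (370,290) with its dial toward the sleeve's front side.

```bash
cat > h.py <<'E'
from rig import ctrl
import numpy as np, cv2
def K(c): 
    f=240/np.tan(np.radians(c["fov_y"]/2)); return np.array([[f,0,c["cx"]],[0,f,c["cy"]],[0,0,1]])
def campose(n,st=None):
    c=ctrl.calibration(n)
    if n!="wrist": return K(c),c["orientation"],c["xyz"]
    st=st or ctrl.read_state(); T=c["T_tool_cam"]; R=st["orientation"]
    return K(c),R@T[:3,:3],st["ee_pos"]+R@T[:3,3]
def p2w(P,uv,z):
    k,R,t=P; d=R@np.linalg.solve(k,[uv[0],uv[1],1]); return t+d*(z-t[2])/d[2]
def w2p(P,X):
    k,R,t=P; q=k@(R.T@(np.asarray(X,float)-t)); return q[:2]/q[2]
def down(a):  # tool x axis at azimuth a (deg)
    c,s=np.cos(np.radians(a)),np.sin(np.radians(a)); return np.array([[c,s,0],[s,-c,0],[0,0,-1.]])
def snap(name):
    st=ctrl.read_state(); im=ctrl.get_image("wrist"); cv2.imwrite(f"pics/{name}.png",im[:,:,::-1])
    P=campose("wrist",st); np.savez(f"pics/{name}.npz",k=P[0],R=P[1],t=P[2]); return im,P
def load(name):
    d=np.load(f"pics/{name}.npz"); return d["k"],d["R"],d["t"]
E
python3 - <<'E'
from h import *
P=campose("top")
for n,uv,z in [("cornerTL",(195,242),.022),("TR",(284,272),.022),("BR",(252,353),.022),("BL",(160,320),.022),("ringL",(190,284),.018),("ringR",(255,303),.014),("wide",(230,281),.014),("ringC",(345,206),.014),("tube",(507,294),.066),("gaugebase",(367,295),.045),("dial",(377,316),.17),("chan",(342,207),.026),("stone",(356,347),.014),("block",(510,243),.05),
 ("chTL",(310,187),.026),("chTR",(367,178),.026)]:
    print(n,p2w(P,uv,z).round(3))
S=campose("scene")
for n,uv,z in [("L",(430,234),.018),("R",(380,223),.014),("C",(309,282),.014),("tube",(195,210),.066),("dial",(291,180),.17)]: print(n,p2w(S,uv,z).round(3))
for a in range(0,360,30):
    print(a,[None if (q:=ctrl.solve_ik(p,down(a))) is None else q.round(0).tolist() for p in ([.36,.24,.25],[.42,-.25,.25])])
E
```

```text
cornerTL [0.591 0.294 0.022]
TR [0.531 0.127 0.022]
BR [0.384 0.186 0.022]
BL [0.446 0.356 0.022]
ringL [0.512 0.303 0.018]
ringR [0.475 0.182 0.014]
wide [0.517 0.229 0.014]
ringC [0.655 0.011 0.014]
tube [ 0.479 -0.271  0.066]
gaugebase [ 0.483 -0.025  0.045]
dial [ 0.441 -0.037  0.17 ]
chan [0.651 0.017 0.026]
stone [ 0.391 -0.004  0.014]
block [ 0.572 -0.286  0.05 ]
chTL [0.691 0.077 0.026]
chTR [ 0.706 -0.031  0.026]
L [0.512 0.3   0.018]
R [0.476 0.182 0.014]
C [0.653 0.012 0.014]
tube [ 0.487 -0.268  0.066]
dial [ 0.488 -0.03   0.17 ]
0 [[-68.0, 2.0, 31.0, 120.0, -1.0, 59.0, -126.0], [-22.0, 11.0, 56.0, 114.0, -11.0, 60.0, -51.0]]
30 [[-64.0, 2.0, 27.0, 120.0, -1.0, 59.0, -97.0], [-22.0, 11.0, 56.0, 114.0, -11.0, 60.0, -21.0]]
60 [[-59.0, 2.0, 22.0, 119.0, -1.0, 59.0, -67.0], [-21.0, 11.0, 55.0, 114.0, -10.0, 60.0, 9.0]]
90 [[-55.0, 2.0, 18.0, 119.0, -1.0, 59.0, -37.0], [-20.0, 11.0, 53.0, 114.0, -10.0, 60.0, 38.0]]
120 [[-50.0, 2.0, 13.0, 119.0, -1.0, 59.0, -7.0], [-20.0, 11.0, 53.0, 114.0, -10.0, 60.0, 68.0]]
150 [[-45.0, 3.0, 7.0, 119.0, -0.0, 59.0, 22.0], [-21.0, 11.0, 54.0, 114.0, -10.0, 60.0, 98.0]]
180 [[-40.0, 3.0, 2.0, 118.0, -0.0, 59.0, 52.0], [-22.0, 11.0, 56.0, 114.0, -11.0, 60.0, 129.0]]
210 [[-35.0, 3.0, -3.0, 118.0, 0.0, 59.0, 82.0], [-22.0, 11.0, 56.0, 114.0, -11.0, 60.0, 159.0]]
240 [[-31.0, 3.0, -7.0, 118.0, 0.0, 59.0, 111.0], [-37.0, 21.0, 80.0, 115.0, -24.0, 63.0, -157.0]]
270 [[-27.0, 4.0, -12.0, 118.0, 1.0, 59.0, 141.0], [-37.0, 21.0, 80.0, 115.0, -24.0, 63.0, -127.0]]
300 [[27.0, 15.0, -73.0, 115.0, 17.0, 61.0, 157.0], [-37.0, 21.0, 80.0, 115.0, -24.0, 63.0, -97.0]]
330 [[-99.0, 1.0, 64.0, 121.0, -1.0, 59.0, -155.0], [-29.0, 14.0, 65.0, 114.0, -14.0, 60.0, -77.0]]
```

```bash
python3 - <<'E'
from h import *
for n,p,a in [("case",[.488,.241,.17],67),("chan",[.653,.012,.15],8),("slv",[.482,-.27,.20],45)]:
    ctrl.movep(p,down(a)); ctrl.pause(.1)
    im,P=snap(n); s=ctrl.read_state(); print(n,s["time_s"],s["ee_pos"].round(4),s["qpos"].round(0))
    for ng,X in {"case":[("L",(.512,.302,.018)),("R",(.475,.182,.014))],"chan":[("C",(.654,.011,.014))],"slv":[("tube",(.482,-.27,.066))]}[n]: print(ng,w2p(P,X).round())
a=cv2.imread("pics/chan.png");b=cv2.imread("pics/slv.png")
cv2.imwrite("pics/cs.png",np.hstack([a[:,120:520],b[:,120:520]]))
E
```

```text
case 1.7333 [0.4877 0.2423 0.17  ] [-49.  20.  23. 110. -10.  51. -43.]
L [319. 157.]
R [333. 297.]
chan 2.975 [0.6527 0.0145 0.1501] [-31.  35.  38.  96. -25.  57. -66.]
C [326. 235.]
slv 4.3833 [ 0.4828 -0.2688  0.1997] [ -4.  20.  37. 108. -15.  56.  -5.]
tube [321. 240.]
```

View pics/case.png

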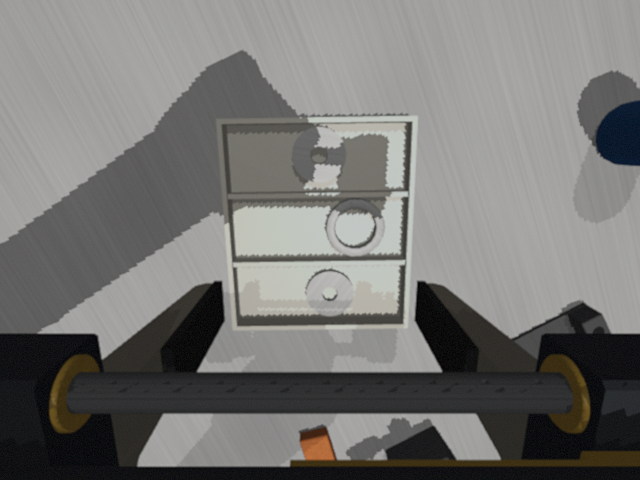

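View pics/cs.png

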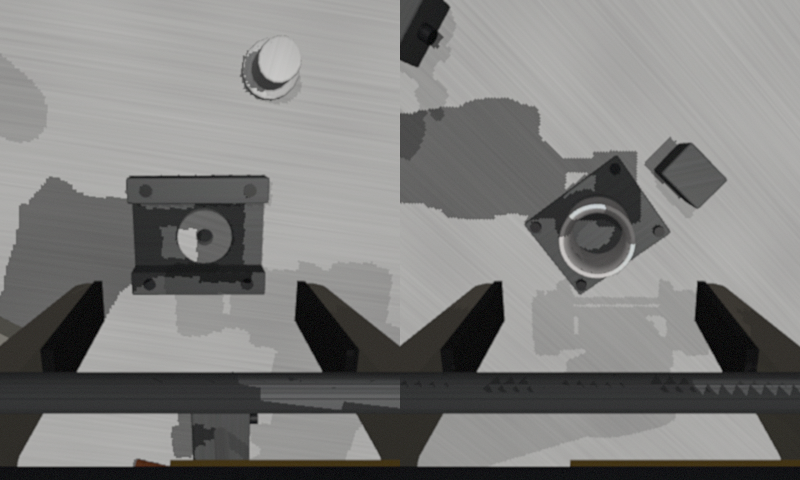

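```bash
python3 - <<'E'
import cv2,numpy as np
def crop(f,u,v,w,h,s):
    return cv2.resize(cv2.imread(f"pics/{f}.png")[v-h//2:v+h//2,u-w//2:u+w//2],None,fx=s,fy=s,interpolation=cv2.INTER_CUBIC)
g=lambda i:np.clip(i.astype(float)*1.4,0,255).astype(np.uint8)
A=np.hstack([crop("case",319,156,64,64,4),crop("case",330,292,64,64,4),crop("chan",326,236,64,64,4)])
B=np.hstack([crop("slv",318,239,90,82,4)[:,:360],crop("scene0",430,234,40,40,4),crop("scene0",380,223,40,40,4)]) 
C=crop("scene0",309,282,40,40,4)
top=np.zeros((592,800,3),np.uint8); top[:256,:768]=A; top[260:588,:360]=B[:0].shape and crop("slv",318,239,90,82,4)
for i,(u,v) in enumerate([(430,234),(380,223),(309,282)]): top[262:262+210,364+i*145:364+i*145+140]=crop("scene0",u,v,28,42,5)
cv2.imwrite("pics/m.png",top)
E
```

```text
Traceback (most recent call last):
ValueError: all the input array dimensions except for the concatenation axis must match exactly, but along dimension 0, the array at index 0 has size 328 and the array at index 1 has size 160
```

```bash
python3 - <<'E'
import cv2,numpy as np
def crop(f,u,v,w,h,s):
    return cv2.resize(cv2.imread(f"pics/{f}.png")[v-h//2:v+h//2,u-w//2:u+w//2],None,fx=s,fy=s,interpolation=cv2.INTER_CUBIC)
m=np.zeros((592,800,3),np.uint8)
m[:256,:768]=np.hstack([crop("case",319,156,64,64,4),crop("case",330,292,64,64,4),crop("chan",326,236,64,64,4)])
m[260:588,:360]=crop("slv",318,239,90,82,4)
for i,(u,v) in enumerate([(430,234),(380,223),(309,282)]): m[262:472,364+i*145:504+i*145]=crop("scene0",u,v,28,42,5)
cv2.imwrite("pics/m.png",m)
E
```

```text
(no output)
```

View pics/m.png

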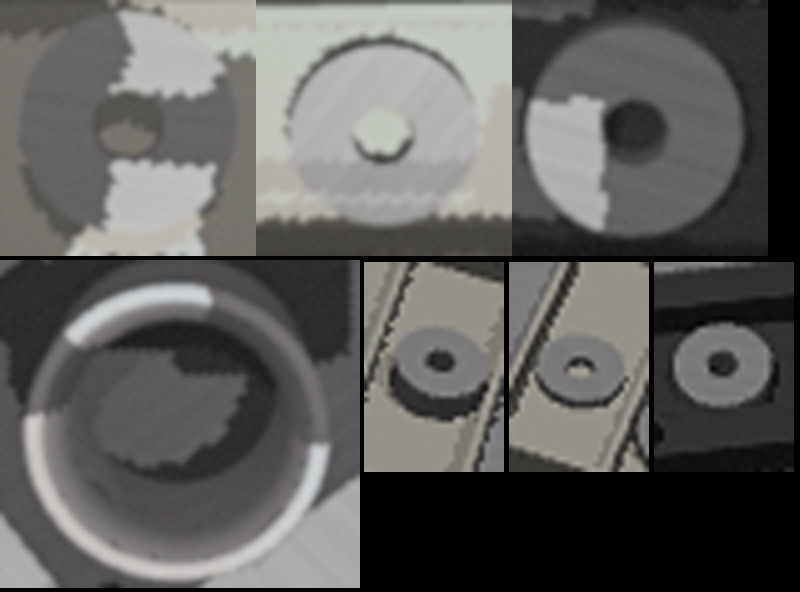

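The ring at L is clearly the thickest (tall side in the scene view). R and C still have to be told apart, so I'll compare their measured widths and side heights with the predictions.

```bash
python3 - <<'E'
from h import *
S=campose("scene"); Pc=load("case"); Ph=load("chan"); Ps=load("slv")
th=np.radians(np.arange(0,360,2)); circ=np.c_[np.cos(th),np.sin(th),0*th]
def ell(P,c,r): return np.array([w2p(P,np.array(c)+r*q) for q in circ])
# (name,P,centre uv,bbox width,height measured)
for n,P,uv,w,sc in [("L",Pc,(319-32+129/4,156-32+120/4),214/4,None),("R",Pc,(330-32+384/4-64,292-32+134/4),184/4,None),("C",Ph,(326-32+(635-512)/4,236-32+130/4),217/4,None)]:
    for t in (.006,.012,.018):
        X=p2w(P,uv,.004+t)
        e=ell(P,X,.022); b=e.max(0)-e.min(0)
        s=w2p(S,X); sb=w2p(S,X-[0,0,t]); hole=ell(P,X,.007); hb=ell(P,X-[0,0,t],.007)
        print(n,t,X.round(4),"pred w,h",b.round(1),"meas w",w,"scene side px",(sb-s).round(1),"hole top/bot rows",hole[:,1].min().round(1),hole[:,1].max().round(1),hb[:,1].min().round(1),hb[:,1].max().round(1))
e=ell(Ps,p2w(Ps,(318-45+178/4,239-41+(433-260)/4),.066),.031); print("tube",p2w(Ps,(318-45+178/4,239-41+(433-260)/4),.066),e.max(0)-e.min(0),(327-24)/4,(581-283)/4)
print("corners",[p2w(Pc,c,.022).round(4) for c in ((219,119),(417,117),(409,329),(233,328))])
print("chan",[p2w(Ph,c,.026).round(4) for c in ((126+120,177),(269+120,177),(265+120,293),(133+120,293))])
E
```

```text
L 0.006 [0.513 0.304 0.01 ] pred w,h [52.3 53.8] meas w 53.5 scene side px [-0.5  1.5] hole top/bot rows 145.4 162.5 145.4 162.2
L 0.012 [0.5131 0.3041 0.016 ] pred w,h [53.2 54.8] meas w 53.5 scene side px [-1.   3.1] hole top/bot rows 145.2 162.7 145.3 162.1
L 0.018 [0.5131 0.3042 0.022 ] pred w,h [54.2 55.8] meas w 53.5 scene side px [-1.4  4.6] hole top/bot rows 145.1 162.8 145.2 162.0
R 0.006 [0.4735 0.1845 0.01  ] pred w,h [47.5 44.5] meas w 46.0 scene side px [-0.2  1.5] hole top/bot rows 286.4 300.5 284.1 298.1
R 0.012 [0.4742 0.1868 0.016 ] pred w,h [48.4 45.3] meas w 46.0 scene side px [-0.5  3.1] hole top/bot rows 286.3 300.7 281.7 295.7
R 0.018 [0.475 0.189 0.022] pred w,h [49.3 46.2] meas w 46.0 scene side px [-0.8  4.7] hole top/bot rows 286.1 300.8 279.3 293.3
C 0.006 [0.6519 0.0115 0.01  ] pred w,h [52.6 51.3] meas w 54.25 scene side px [0.1 1.4] hole top/bot rows 228.3 244.6 226.8 242.9
C 0.012 [0.6533 0.0118 0.016 ] pred w,h [53.7 52.3] meas w 54.25 scene side px [0.1 2.9] hole top/bot rows 228.1 244.8 225.2 241.3
C 0.018 [0.6547 0.012  0.022 ] pred w,h [54.8 53.3] meas w 54.25 scene side px [0.2 4.3] hole top/bot rows 228.0 244.9 223.6 239.7
tube [ 0.47916694 -0.26920089  0.066     ] [75.49097616 73.30858968] 75.75 74.5
corners [array([0.4503, 0.36  , 0.022 ]), array([0.5956, 0.3003, 0.022 ]), array([0.5284, 0.1289, 0.022 ]), array([0.3804, 0.1923, 0.022 ])]
chan [array([0.693 , 0.0784, 0.026 ]), array([ 0.7086, -0.0294,  0.026 ]), array([ 0.6154, -0.0439,  0.026 ]), array([0.5997, 0.0638, 0.026 ])]
```

R shows a hole-wall crescent of about 2.3 px, which matches 6 mm. C shows about 3.5 px, which matches 12 mm. So L is the thick ring, C the medium and R the thin. The case corners (160 x 184 mm) and the tube width agree with the given sizes, so I'll pick the thick ring.

```bash
cat >> h.py <<'E'
SL=np.array([.479,-.2695])
def pick(xy,a,ztip):
    p=ctrl.read_state()["ee_pos"]
    if p[2]<.25: ctrl.movel([p[0],p[1],.26],.3)
    ctrl.movel([*xy,.26],.35,down(a)); ctrl.command_gripper(.062)
    ctrl.movel([*xy,.05],.25)
    hit=ctrl.movel([*xy,ztip],.08,until_force=15)
    ctrl.command_gripper(0); s=ctrl.read_state(); print("grip",hit,s["ee_pos"].round(4),s["finger_gap"],s["grip_force"],s["time_s"])
    ctrl.movel([*xy,.26],.25)
def over(z,xy=SL):
    ctrl.movel([*xy,.26],.35); ctrl.movel([*xy,z],.2); ctrl.pause(.15)
    s=ctrl.read_state(); print("over",s["ee_pos"].round(4),s["finger_gap"],s["time_s"])
E
python3 - <<'E'
from h import *
pick((.5125,.302),67.2,.013)
over(.10)
snap("t1")
im=cv2.imread("pics/t1.png"); cv2.imwrite("pics/t1c.png",cv2.resize(im[150:350,200:440],None,fx=3,fy=3,interpolation=cv2.INTER_CUBIC))
E
```

```text
grip False [0.5128 0.3022 0.0134] 0.04295747608690565 30.00045418739319 9.15
over [ 0.4799 -0.2698  0.1013] 0.04334291321519412 13.175
```

View pics/t1c.png

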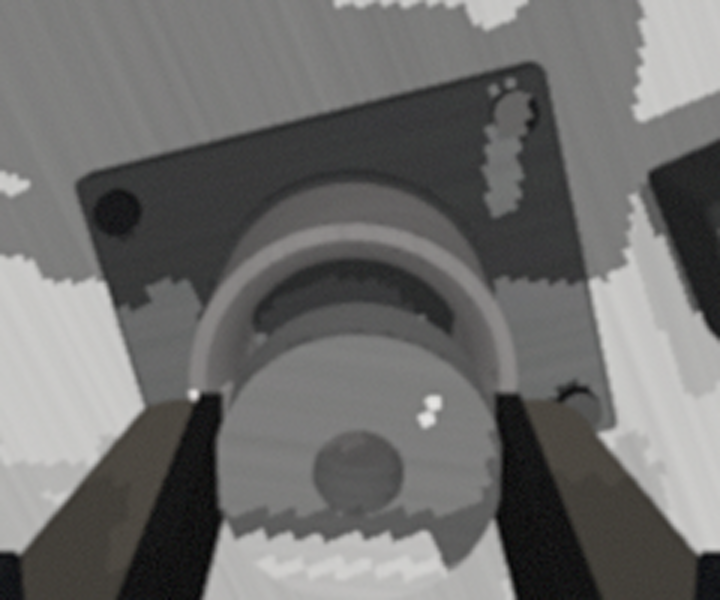

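The thick ring is held level. Its hole is at crop (358,472), its top edge at y=333 and its sides at x=218 and 500. The tube's rim shows x=190 to 518 with its top edge at y=223.

```bash
cat >> h.py <<'E'
from scipy.optimize import least_squares
def fitc(P,z,r,left,right,top):
    """centre (x,y) and radius-free fit of a level circle from its image extents"""
    th=np.radians(np.arange(0,360,1)); C=np.c_[np.cos(th),np.sin(th),0*th]
    def res(x):
        e=np.array([w2p(P,np.array([x[0],x[1],z])+r*q) for q in C]); m=[]
        if top is not None: m.append(e[:,1].min()-top)
        m.append((e[:,0].min()+e[:,0].max())/2-(left+right)/2); return m
    s=least_squares(res,p2w(P,(320,260),z)[:2]); e=np.array([w2p(P,np.array([*s.x,z])+r*q) for q in C])
    return s.x, np.ptp(e[:,0]), right-left
E
python3 - <<'E'
from h import *
P=load("t1"); f=lambda x,y:(200+x/3,150+y/3)
s=ctrl.read_state(); zt=s["ee_pos"][2]+.0086
print("tcp",s["ee_pos"].round(4)); print("hole",p2w(P,f(358,472),zt).round(4))
print("ring",fitc(P,zt,.022,f(218,0)[0],f(500,0)[0],f(0,333)[1]))
print("rim",fitc(P,.066,.031,f(190,0)[0],f(518,0)[0],f(0,223)[1]))
E
```

```text
tcp [ 0.4798 -0.2698  0.1011]
hole [ 0.48   -0.2686  0.1097]
ring (array([ 0.48019915, -0.2684928 ]), np.float64(96.04645359319682), 93.99999999999994)
rim (array([ 0.47900705, -0.26929342]), np.float64(108.83236505808111), 109.33333333333331)
```

```bash
python3 - <<'E'
from h import *
xy=(.4779,-.2703)
print(ctrl.movel([*xy,.0675],.08,until_force=10)); s=ctrl.read_state(); print(s["ee_pos"].round(4),s["contact_force"].round(1))
ctrl.command_gripper(.062); ctrl.pause(.2)
ctrl.movel([*xy,.13],.25); ctrl.pause(.1)
im,P=snap("d1"); u,v=w2p(P,[.479,-.2695,.04]).astype(int); print(u,v,ctrl.read_state()["time_s"])
cv2.imwrite("pics/d1c.png",cv2.resize(im[v-60:v+60,u-80:u+80,::-1],None,fx=4,fy=4,interpolation=cv2.INTER_CUBIC))
E
```

```text
False
[ 0.4775 -0.2703  0.0669] [ 1.2 -0.5 -2.9]
322 251 15.0
```

View pics/d1c.png

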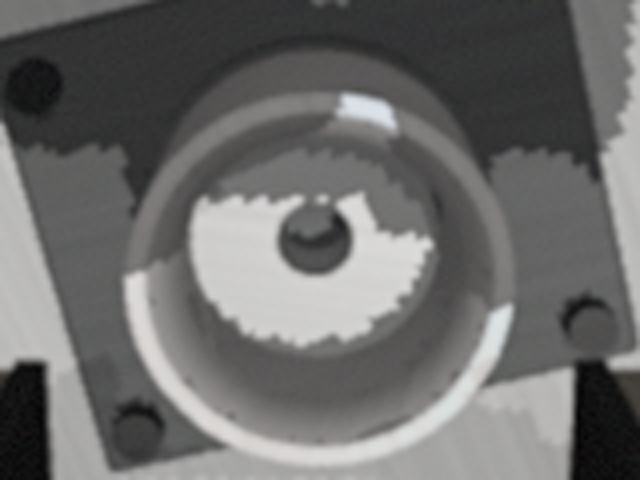

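The thick ring lies flat at the bottom, ring hole at crop (316,238), with an even gap all round. Next I'll pick the medium ring from the channel.

```bash
python3 - <<'E'
from h import *
pick((.6533,.0115),8.2,.0095)
over(.10)
im,_=snap("t2")
cv2.imwrite("pics/t2c.png",cv2.resize(im[150:350,200:440,::-1],None,fx=3,fy=3,interpolation=cv2.INTER_CUBIC))
E
```

```text
grip False [0.6536 0.0115 0.0099] 0.042848265673884896 30.000370144844055 19.3083
over [ 0.4799 -0.2698  0.1012] 0.04257379303824858 22.65
```

View pics/t2c.png

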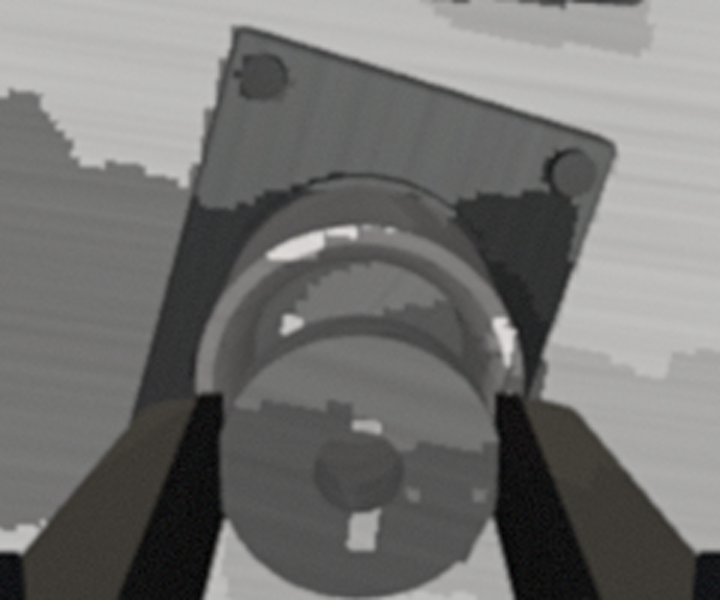

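The medium ring is held level, with its hole at (359,472), sides at 219 and 498, and top edge at 335. The rim shows sides at 195 and 526 with its top edge at 225. I'll correct the offset and drop the ring, then pick the thin one.

```bash
python3 - <<'E'
from h import *
P=load("t2"); f=lambda x,y:(200+x/3,150+y/3)
p=ctrl.read_state()["ee_pos"]; zt=p[2]+.0061
h=p2w(P,f(359,472),zt)[:2]; r=fitc(P,zt,.022,f(219,0)[0],f(498,0)[0],f(0,335)[1]); m=fitc(P,.066,.031,f(195,0)[0],f(526,0)[0],f(0,225)[1])
print(h,r,m)
c=(h+r[0])/2; sh=m[0]-c; print("shift",sh)
assert np.abs(sh).max()<.004
xy=SL+sh
print(ctrl.movel([*xy,.068],.08,until_force=10)); s=ctrl.read_state(); print(s["ee_pos"].round(4),s["contact_force"].round(1))
ctrl.command_gripper(.062); ctrl.pause(.2)
ctrl.movel([*xy,.13],.25); ctrl.pause(.1)
im,P=snap("d2"); u,v=w2p(P,[.479,-.2695,.05]).astype(int); print(u,v,ctrl.read_state()["time_s"])
cv2.imwrite("pics/d2c.png",cv2.resize(im[v-60:v+60,u-80:u+80,::-1],None,fx=4,fy=4,interpolation=cv2.INTER_CUBIC))
E
```

```text
[ 0.47893554 -0.26890796] (array([ 0.47911769, -0.2688043 ]), np.float64(94.5861450204772), 93.0) (array([ 0.47876155, -0.2692963 ]), np.float64(108.81330057768275), 110.33333333333337)
shift [-0.00026507 -0.00044017]
False
[ 0.4783 -0.2701  0.0675] [-0.2  0.3 -0.8]
321 253 24.475
```

View pics/d2c.png

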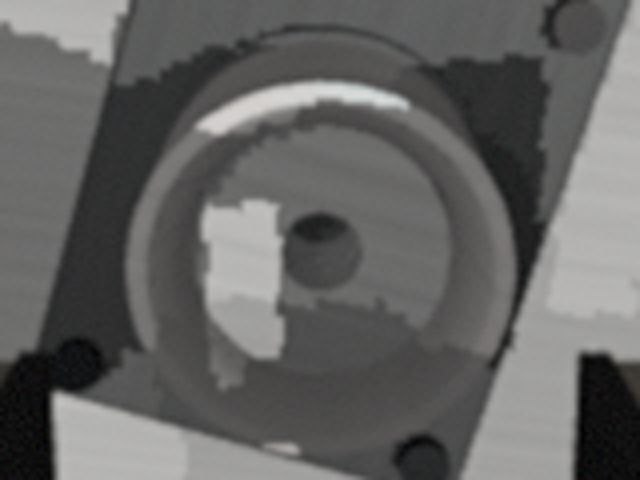

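The medium ring lies flat on top, hole at crop (321,250). Next is the thin ring. In both earlier picks the wrist estimate ran about 1 mm too far along tool x, so I'll correct the grasp point for that.

```bash
python3 - <<'E'
from h import *
pick((.4733,.1835),67.2,.0052)
xy=np.array([.4781,-.2698])
over(.10,xy)
g=ctrl.read_state()["finger_gap"]; assert .040<g<.046,g
snap("t3")
print(ctrl.movel([*xy,.0675],.08,until_force=8)); s=ctrl.read_state(); print(s["ee_pos"].round(4),s["contact_force"].round(1))
ctrl.command_gripper(.062); ctrl.pause(.3)
ctrl.movel([*xy,.13],.25); ctrl.pause(.1)
im,P=snap("d3"); u,v=w2p(P,[.479,-.2695,.055]).astype(int); print(u,v,ctrl.read_state()["time_s"])
a=cv2.resize(im[v-50:v+50,u-60:u+60,::-1],None,fx=3.3,fy=3.3,interpolation=cv2.INTER_CUBIC)
b=cv2.resize(cv2.imread("pics/t3.png")[150:350,200:440],None,fx=1.65,fy=1.65,interpolation=cv2.INTER_CUBIC)
cv2.imwrite("pics/d3c.png",np.hstack([a,b]))
E
```

```text
grip True [0.4728 0.1832 0.0044] 0.04265430057936377 30.559006942785345 28.725
over [ 0.479  -0.2701  0.1013] 0.0424151184894619 32.4417
True
[ 0.4773 -0.2691  0.0655] [-2.4  0.6  6.9]
322 258 34.3083
```

View pics/d3c.png

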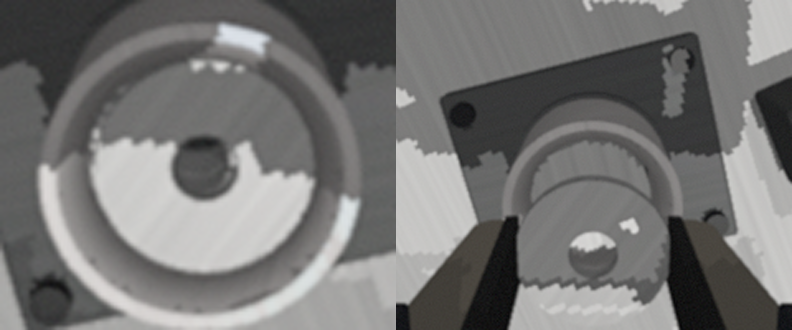

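The left half shows the thin ring inside the bore, spanning x from 90 to 314 and y from about 58 to 272, with its hole at (204,167). It looks level. I'll check these extents against the ring's expected height before handing in.

```bash
python3 - <<'E'
from h import *
P=load("d3"); th=np.radians(np.arange(0,360,2)); f=lambda x,y:(322-60+x/3.3,258-50+y/3.3)
h=f(204,167)
for z in (.050,.056,.062):
    X=p2w(P,h,z); e=np.array([w2p(P,X+.022*np.array([np.cos(t),np.sin(t),0])) for t in th])
    print(z,X.round(4),"crop box",((e.min(0)-[262,208])*3.3).round(),((e.max(0)-[262,208])*3.3).round())
m=fitc(P,.066,.031,f(39,0)[0],f(361,0)[0],f(0,23)[1]); print("rim",m)
E
```

```text
0.05 [ 0.4789 -0.2714  0.05  ] crop box [98. 63.] [310. 267.]
0.056 [ 0.4795 -0.2697  0.056 ] crop box [95. 60.] [313. 269.]
0.062 [ 0.4802 -0.2681  0.062 ] crop box [92. 57.] [316. 272.]
rim (array([ 0.4787942 , -0.26924748]), np.float64(96.83326178165515), 97.57575757575756)
```

```bash
python3 -c "
from h import *
p=ctrl.read_state()['ee_pos']; ctrl.movel([p[0],p[1],.22],.2); print(ctrl.read_state()['contact_force'].round(1)); print(ctrl.job_done())"
```

```text
[-0.   0.5 -0.3]
the job is handed in; nothing more can be done
None
```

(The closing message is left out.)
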